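# Fit the battery pack in the treatment machine

## Robot

A 6-joint arm with a two-finger parallel gripper is mounted at the origin on the work surface. World frame = base frame: x ahead of the robot, y to its left, z up, the work surface at z = 0. Lengths are in m, angles in degrees, forces in N, time in s.
With the tool pointing down it reaches from about 0.325 to 0.85 m from the base axis. Payload 15.5 kg.
Tool frame: the origin (TCP) lies at the very end of the fingers, on their centre line; the grasp point (between the pads) lies arm.grip_depth behind it (arm.grip_depth is the distance from the TCP to the grasp point, in m); z points along the fingers, y is the direction in which the jaws open and shut (so a half turn about z gives the same grasp; the last joint's range is limited). The gripper opens to 91 mm and grips with 3 to 60 N. Pads are 32 mm wide; open, the fingers measure 118 mm over their backs; the gripper's body (76 mm by 178 mm) begins 60 mm behind the grasp point.
Start: joints at [-5.472, 28.281, 77.091, -0, 74.628, -5.472], TCP at [0.625, 0, 0.214] pointing down, gripper open.
Joint ranges: [-166.48, 166.48], [-47.26, 123.95], [12.59, 153.08], [-70.14, 250.14], [6.76, 159.57], [-176.63, 176.63]. Speed limits (degrees/s): [108.29, 108.29, 147.25, 172.46, 172.46, 172.46].

## Interface

Orientations are given as a 3x3 rotation matrix whose columns are the frame's x, y, z axes.
In Python, from rig import arm gives the robot as it stands. Calls block until the motion is done:
- arm.move_to(position, orientation): joint-space move of the TCP to a pose.
- arm.move_l(position, orientation=None, feed=0.15): straight line of the TCP; orientation=None keeps the orientation; feed is the mean speed in m/s.
- arm.move_joints(angles): joint-space move.
- arm.grip(opening): finger opening in m; the grip force is fixed at half the most; returns when the fingers have stopped.
- arm.sleep(seconds).
- arm.solve_ik(position, orientation): joint angles nearest the present ones, or None.
- arm.snapshot(name): name is "scene" or "side" or "wrist"; returns the picture (420x560x3 uint8, red, green, blue); there is no depth.
- arm.get_calibration(name): a dict with "intrinsics" (3x3 intrinsics, pixels), "k1" (the pictures are not rectified: a ray, as slopes to the right and down, at radius r is drawn at 1 + k1 r^2 times it, then the intrinsics apply), "cam_to_world" (4x4, takes a point from camera to world coordinates). Camera axes: x right, y down, z forward; pixel columns grow to the right and rows downward; lengths in m; the calibration is good to about 2 mm. A picture is of the moment at which its call begins: read the wrist's pose just before it. get_calibration takes no time and is no camera call; for the wrist camera it gives the pose at the moment of the call.
A pose or a line that the arm cannot do raises arm.Unreachable and nothing moves.
- arm.sign_off(): hands the job in, once; it reports no verdict.
Readings, each from a call of its own:
- arm.current_t(): time.
- arm.current_joint_positions(): joint angles.
- arm.current_dq(): joint speeds.
- arm.current_tau(): joint torques, N m.
- arm.current_ee_pos(): TCP position.
- arm.current_tool_rot(): TCP orientation.
- arm.current_force(): force on the tool from outside, world axes, zero at the start.
- arm.current_torque(): the same for the moment, N m.
- arm.current_width(): finger opening in m.
Only numpy, scipy, OpenCV 4.12 (cv2) and the standard library are available. Lean on these libraries where they do the work, as an engineer would, in place of code of your own. Each camera call takes 0.05 s, during which the arm holds its last target. There are 200 camera calls.

## Task

Put the red battery pack into the open bay in the sloping deck of the treatment machine, press it down against the clip until its top is flush with the deck, and only then swing the lid down until it is fully closed. Leave the gel bottle, the jar and the handpiece standing where they are.

Things in the scene. Friction and masses are not known exactly. Their poses are not given: they have to be found in the camera images.
- battery: Red battery pack, a block 100 mm long (its x) by 50 mm wide (its y) by 45 mm high (its z), 0.2 to 0.4 kg, with a white label on top; it starts lying on the table, label up, at any yaw. Origin at the centre of its underside. The same either way round; grasp it across the 50 mm.
- bay: Sloping white deck of the machine with a rectangular bay in it; does not move. Origin: centre of the bay's mouth, level with the deck. z is the deck's normal, leaning 0.45 rad (26 deg) from vertical towards the robot at machine yaw 0; x points uphill, y left along the deck. Deck flat over x -110..+160, y -100..+240 mm, bare but for the lid and a dial (36 mm across, 18 high) at x -35, y +185 mm.
- bay_floor (a point): Centre of the bay's floor, 45 mm straight below the mouth's centre (axes as bay): the battery's origin comes within 5 mm of it when home, its top then level with the deck. The bay is 106 mm (x) by 56 mm (y), walls square to the deck, with a bevel 4 mm wide and 7 mm deep round the mouth (114 by 64 mm at the deck). The battery's length goes along x.
- clip_ramp (a point): Top of a sprung steel clip in the bay's uphill wall, 18 mm below the mouth. From here it ramps out to 8 mm into the bay at 34 mm depth. A battery let go in the mouth stops on it 10 to 20 mm proud, often askew; pushed (5 to 15 N) it goes home, and the clip then holds it against the downhill wall.
- lid (a joint): Lid angle in rad: 0 fully closed (flat on the deck over the bay), growing as it opens, at most 2.05; starts standing open at 1.75 to 2.0. At 1.57 it stands square to the deck. The hinge is stiff: the lid stays where it is left and needs about 1 to 2 N at its free edge to move.
- lid_hinge (a point): Hinge axis of the lid, along the bay's y, 70 mm uphill of the bay's centre and 6 mm above the deck (bay frame +70, 0, +6 mm). The lid is a dark grey plate reaching 134 mm from the axis, 92 mm wide, 6 mm thick (3 mm either side of the axis plane), plus a red tab 36 mm wide reaching 145 mm. Closed, its underside is 3 mm above the deck.
- lid_edge (a point): Point on the lid's outer face (the upper one when closed, the one away from the robot when open), 130 mm from the hinge axis, mid-width. Its axes are the lid's: z out of the outer face, x from free edge to hinge.
- console: The treatment machine: white housing 300 mm deep (x) by 340 mm wide (y), fixed. Sloping deck from 50 mm above the table at its front (robot side, local x = -130 mm) to 167 mm at local x = +113 mm; behind it a flat top 158 mm high to local x = +170 mm. Origin at table height, x away from the robot at yaw 0. Bay mouth centre at local (-31, -70, +98) mm.
- gel_bottle: White bottle with blue label and black cap, 56 mm across, 185 mm tall, standing on the table; origin at the centre of its foot. Leave standing.
- jar: Amber jar with white cap, 68 mm across, 65 mm tall, standing on the table; origin at the centre of its foot. Leave standing.
- handpiece: Grey mushroom-shaped handpiece standing on its 64 mm wide head, 135 mm tall; origin at the centre of its foot. Leave standing.

How it is judged:
By the outcome, as a careful person would: the job done as asked, in the order asked, and still so for the second after the job is handed in, with the robot touching nothing.
It also fails if it takes over 67 s, if anything falls off the work surface, if the arm or the gripper's body presses on something with over 40 N, if the wrist force passes 120 N, or if a joint passes its speed limit or range.

## Working session

There is one attempt and no reset: what is moved stays moved. The work goes in short steps, each a Python script; the robot and the scene stay as the last script left them, time stands still between calls to the robot, and variables do not carry over. Pictures are saved under pics/ and viewed, about 8 in all and at most 12, crops included, and the job is handed in when it is done.

```bash
ls; mkdir -p pics
python3 - <<'E'
from rig import arm
import cv2,numpy as np
for n in("scene","side","wrist"):
    c=arm.get_calibration(n);im=arm.snapshot(n);cv2.imwrite(f"pics/{n}0.png",im[:,:,::-1]);np.save(f"pics/{n}0.npy",im)
    np.set_printoptions(precision=4,suppress=True);print(n,c)
print(arm.grip_depth,arm.current_t())
a=cv2.imread("pics/scene0.png");b=cv2.imread("pics/side0.png")
E
```

```text
pics
scene {'intrinsics': array([[401.8136,   0.    , 274.4375],
       [  0.    , 401.8136, 207.5296],
       [  0.    ,   0.    ,   1.    ]]), 'k1': 0.004317224164653342, 'cam_to_world': array([[ 0.4413,  0.5652, -0.697 ,  1.1048],
       [ 0.8974, -0.2752,  0.345 , -0.3548],
       [ 0.0031, -0.7777, -0.6286,  0.5927],
       [ 0.    ,  0.    ,  0.    ,  1.    ]])}
side {'intrinsics': array([[498.8796,   0.    , 279.9663],
       [  0.    , 498.8796, 206.5762],
       [  0.    ,   0.    ,   1.    ]]), 'k1': -0.0036997380510995453, 'cam_to_world': array([[ 0.9252, -0.2644,  0.2724,  0.2351],
       [-0.3792, -0.6734,  0.6346, -0.8893],
       [ 0.0156, -0.6904, -0.7233,  0.998 ],
       [ 0.    ,  0.    ,  0.    ,  1.    ]])}
wrist {'intrinsics': array([[327.264 ,   0.    , 283.5901],
       [  0.    , 327.264 , 211.5043],
       [  0.    ,   0.    ,   1.    ]]), 'k1': -0.014361945642235759, 'cam_to_world': array([[ 1.    ,  0.001 , -0.0012,  0.6246],
       [ 0.0007, -0.9601, -0.2796,  0.0796],
       [-0.0014,  0.2796, -0.9601,  0.3851],
       [ 0.    ,  0.    ,  0.    ,  1.    ]])}
0.0188 0.15
```

View pics/scene0.png

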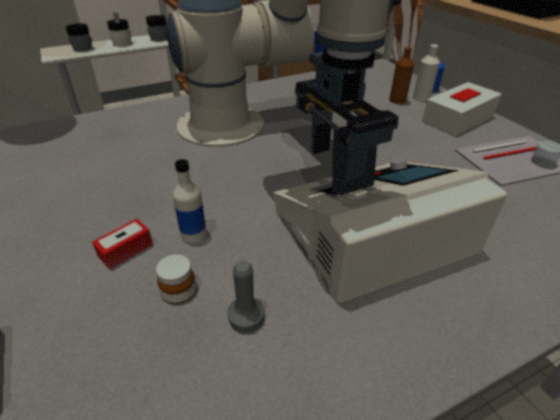

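View pics/side0.png

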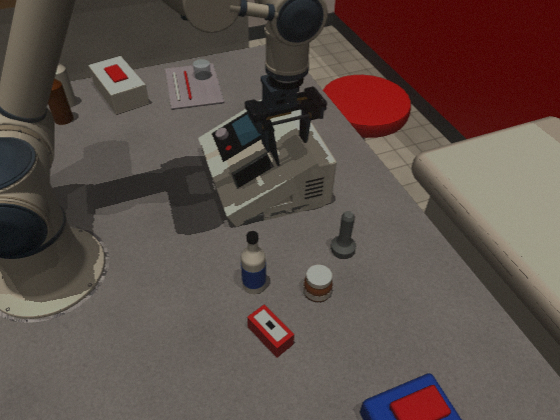

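Scene: battery near (122,242), with the bottle, jar and handpiece around (190,210), (175,278) and (245,300). Side: battery at (270,330), and the bay at about (250,170), partly behind the gripper.

```bash
cat > h.py <<'E'
import numpy as np,cv2
from rig import arm
np.set_printoptions(precision=4,suppress=True)
def ray(c,px):
    d=np.array([c["k1"],0,0,0,0.]);p=cv2.undistortPoints(np.array(px,float).reshape(-1,1,2),c["intrinsics"],d).reshape(-1,2)
    T=c["cam_to_world"];return T[:3,3],np.c_[p,np.ones(len(p))]@T[:3,:3].T
def onplane(c,px,z=0.,n=(0,0,1),p0=None):
    o,d=ray(c,px);n=np.array(n,float);p0=np.array([0,0,z]) if p0 is None else p0
    return o+d*(((p0-o)@n)/(d@n))[:,None]
def proj(c,P):
    T=c["cam_to_world"];q=(np.atleast_2d(P)-T[:3,3])@T[:3,:3]
    return cv2.projectPoints(q,np.zeros(3),np.zeros(3),c["intrinsics"],np.array([c["k1"],0,0,0,0.]))[0].reshape(-1,2)
def tri(c1,p1,c2,p2):
    o1,d1=ray(c1,[p1]);o2,d2=ray(c2,[p2]);d1=d1[0];d2=d2[0]
    s=np.linalg.lstsq(np.c_[d1,-d2],o2-o1,rcond=None)[0];a=o1+s[0]*d1;b=o2+s[1]*d2
    return (a+b)/2,np.linalg.norm(a-b)
def redmask(im):
    im=im.astype(int);return ((im[...,0]>90)&(im[...,0]>2.2*im[...,1])&(im[...,0]>2.2*im[...,2])).astype(np.uint8)
E
python3 - <<'E'
from h import *
for n,box in(("scene",(80,210,165,275)),("side",(235,295,305,365))):
    im=np.load(f"pics/{n}0.npy");c=arm.get_calibration(n);x0,y0,x1,y1=box
    m=np.zeros(im.shape[:2],np.uint8);m[y0:y1,x0:x1]=redmask(im)[y0:y1,x0:x1]
    ctr=max(cv2.findContours(m,0,2)[0],key=cv2.contourArea)
    hull=cv2.convexHull(ctr);print(n,cv2.contourArea(hull),cv2.approxPolyDP(hull,2.5,True).reshape(-1,2).tolist())
    # label: bright white inside hull
    f=cv2.fillConvexPoly(np.zeros_like(m),hull,1)
    w=((im.min(2)>110)&(f>0)).astype(np.uint8);lc=max(cv2.findContours(w,0,2)[0],key=cv2.contourArea)
    W=onplane(c,cv2.convexHull(lc).reshape(-1,2),.045)
    print("label",cv2.minAreaRect((W[:,:2]*1000).astype(np.float32)))
E
```

```text
scene 859.0 [[148, 229], [104, 254], [93, 243], [135, 219]]
label ((439.44720458984375, -368.107177734375), (29.635263442993164, 78.78144836425781), 19.848602294921875)
side 904.0 [[263, 305], [293, 334], [278, 347], [248, 318]]
label ((440.1567077636719, -370.64825439453125), (28.87546157836914, 78.9149398803711), 19.559324264526367)
```

View pics/wrist0.png

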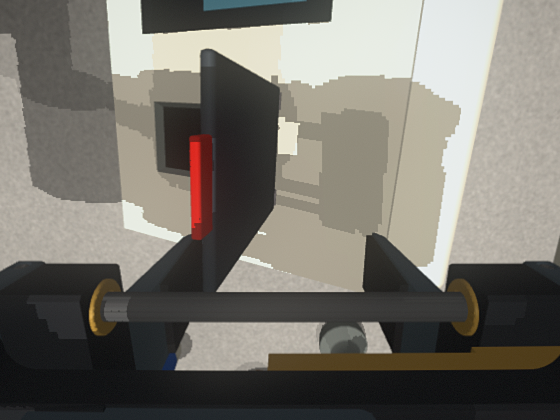

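Label centres agree from both views: battery at (0.440,-0.369), long axis at about 109.7°. The wrist view shows the lid standing at (240,170) with the bay behind it at (180,135). Next is a clear view of the deck from the robot side.

Run:
```python
from h import *
print(arm.current_tool_rot())
R0=arm.current_tool_rot()
Rz=cv2.Rodrigues(np.array([0,0,-np.pi/2]))[0]
arm.move_to([.42,.07,.40],Rz@R0)
c=arm.get_calibration("wrist");np.save("pics/w1c.npy",c,allow_pickle=True)
for n in("wrist","side","scene"):
    im=arm.snapshot(n);np.save(f"pics/{n}1.npy",im);cv2.imwrite(f"pics/{n}1.png",im[:,:,::-1])
print(c["cam_to_world"],arm.current_t(),arm.current_joint_positions())
s=cv2.imread("pics/side1.png")[80:240,180:360];
cv2.imwrite("pics/s1.png",cv2.resize(s,None,fx=4,fy=4,interpolation=2)[:600])
```

```text
[[-0.      1.     -0.001 ]
 [ 1.      0.      0.0001]
 [ 0.0001 -0.001  -1.    ]]
[[ 0.0016 -0.9596 -0.2813  0.4995]
 [-1.     -0.0021  0.0014  0.0699]
 [-0.002   0.2813 -0.9596  0.5714]
 [ 0.      0.      0.      1.    ]] 1.85 [ 1.3585  3.1301 84.2514  0.0555 92.6511 91.3405]
```

View pics/wrist1.png

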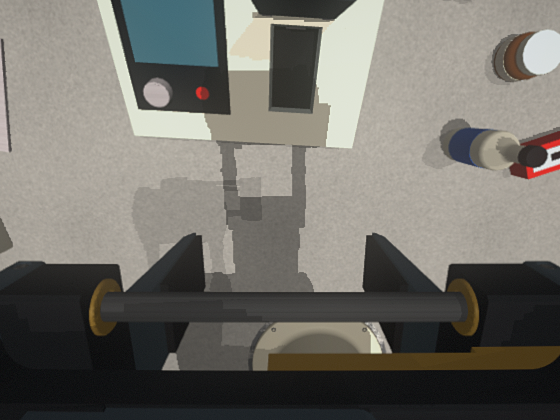

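View pics/s1.png

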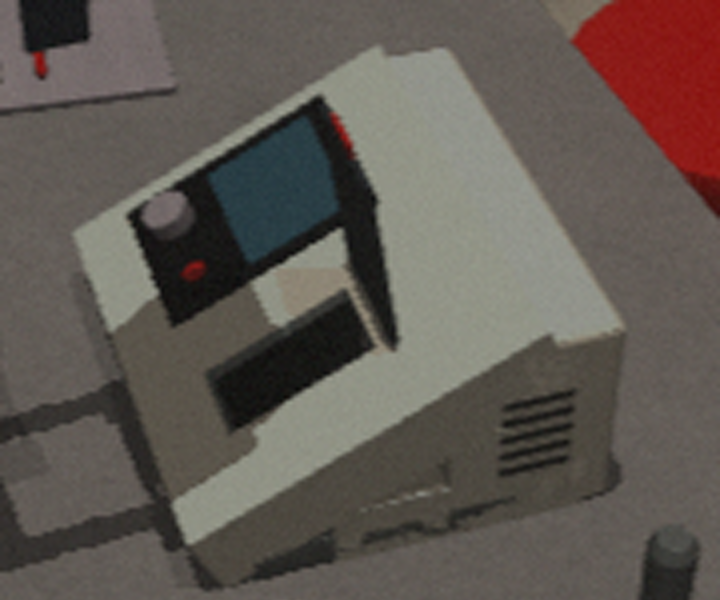

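Wrist view: front deck corners at about (134,135) and (353,148), bay mouth at about (268–322, 22–112). The side view shows the whole bay, with the lid's hinge edge at its uphill end.

```bash
cat >> h.py <<'E'
def bayframe(x,y,yaw):
    """console pose -> bay origin, rotation (cols x uphill, y left, z normal)"""
    Z=cv2.Rodrigues(np.array([0,0,yaw]))[0]; t=.45
    R=Z@np.array([[np.cos(t),0,-np.sin(t)],[0,1,0],[np.sin(t),0,np.cos(t)]])
    return np.array([x,y,0])+Z@np.array([-.031,-.07,.098]),R
E
python3 - <<'E'
from h import *
c=np.load("pics/w1c.npy",allow_pickle=True).item()
f=onplane(c,[[134,135],[353,148]],.05);print("front",f,np.linalg.norm(f[0]-f[1]))
d=f[0]-f[1];yaw=np.arctan2(-d[0],d[1]);m=f.mean(0);Z=cv2.Rodrigues(np.array([0,0,yaw]))[0]
C=m+Z@np.array([.13,0,0]);print("yaw",np.degrees(yaw),"console",C)
o,R=bayframe(C[0],C[1],yaw);print("bay",o)
cor=np.array([[x,y,0] for x,y in((-.057,-.032),(.057,-.032),(.057,.032),(-.057,.032))])
inn=np.array([[x,y,-.007] for x,y in((-.053,-.028),(.053,-.028),(.053,.028),(-.053,.028))])
ims=[]
for n,box,k in(("wrist",(240,0,350,150),4),("side",(180,80,330,230),4)):
    cc=c if n=="wrist" else arm.get_calibration(n)
    im=np.load(f"pics/{n}1.npy")[:,:,::-1];x0,y0,x1,y1=box
    z=cv2.resize(np.ascontiguousarray(im[y0:y1,x0:x1]),None,fx=k,fy=k,interpolation=0).astype(float)
    z=np.clip(255*(z/255)**.6,0,255).astype(np.uint8)
    for P,col in((cor,(0,255,0)),(inn,(0,160,255))):
        p=proj(cc,o+P@R.T);print(n,p.tolist())
        cv2.polylines(z,[(((p-[x0,y0]+.5)*k)).astype(int)],True,col,1)
    ims.append(z[:600])
cv2.imwrite("pics/ov.png",np.hstack([a[:600,:400 if i else 440] for i,a in enumerate(ims)])[:, :800])
E
```

```text
front [[ 0.4706  0.3043  0.05  ]
 [ 0.451  -0.0383  0.05  ]] 0.34314335036081256
yaw -3.283983988631019 console [0.5906 0.1256 0.05  ]
bay [0.5556 0.0574 0.098 ]
wrist [[312.6408226213057, 113.60436793896302], [322.8938191147101, 26.74728771811931], [270.9365416140978, 23.336695637915142], [268.85083661739185, 110.90507702093682]]
wrist [[310.0408416736764, 108.74790616379467], [318.9497942179531, 28.69682200126536], [274.3577431700366, 25.77445732992544], [271.9302117177984, 106.39064351274095]]
side [[236.60794791405564, 187.64519407131374], [273.4055724075671, 165.66925449628744], [265.92838788735185, 150.7146079978142], [230.31501555919942, 172.14945279409193]]
side [[238.69030857119895, 187.34015099888063], [272.7082668688876, 167.03200334938913], [266.199279357886, 153.93984213307178], [233.13769100156588, 173.81189606891513]]
```

View pics/ov.png

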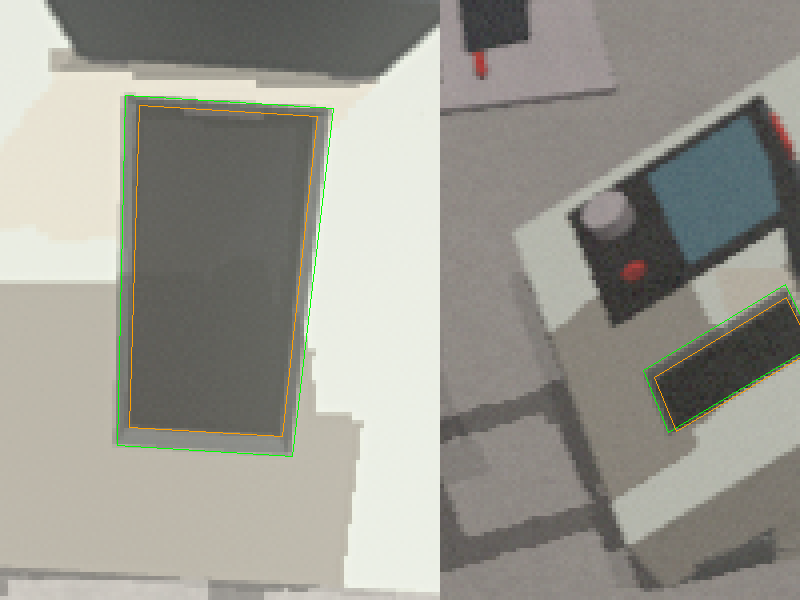

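The model outline fits the bay within about 1 px in both views. Before approaching I'll check the bottle and jar clearance and the IK for every pose.

```bash
cat >> h.py <<'E'
O,B=bayframe(.5906,.1256,np.radians(-3.284)); O=O+np.array([.0005,.0006,0])
def W(p): return O+B@np.array(p,float)
RB=np.c_[-B[:,0],B[:,1],-B[:,2]]       # tool: into the bay, camera downhill
def down(a):                            # tool down, jaws (tool y) along world angle a
    y=np.array([np.cos(a),np.sin(a),0]);z=np.array([0,0,-1.]);return np.c_[np.cross(y,z),y,z]
def lidpose(th,r,gap,gam):
    """closed fingers touching the lid's outer face; gam = tool z in-plane angle (deck frame, rad)"""
    u=np.array([-np.cos(th),0,np.sin(th)]);n=np.array([np.sin(th),0,np.cos(th)])
    t=np.array([np.cos(gam),0,np.sin(gam)]);y=np.array([0,1.,0]);a=np.cross(y,t)
    p=np.array([.07,0,.006])+r*u+(.003+.016*abs(a@n)+gap)*n
    return W(p),B@np.c_[a,y,t]
E
python3 - <<'E'
from h import *
cs=arm.get_calibration("scene");cd=arm.get_calibration("side")
bat=np.array([.4398,-.3694]);ax=np.radians(19.7)
for n,ps,pd,z in(("bottlecap",(182,165),(252,237),.185),("jarcap",(175,265),(319,273),.065),("hp top",(243,267),(348,215),.135)):
    for c,p in((cs,ps),(cd,pd)):
        P=onplane(c,[p],z)[0,:2];d=P-bat;print(n,P,"jaw",d@[np.cos(ax),np.sin(ax)],"long",d@[-np.sin(ax),np.cos(ax)])
for a in(ax,ax+np.pi): print(np.degrees(a),arm.solve_ik([*bat,.025],down(a)),arm.solve_ik([*bat,.25],down(a)))
for z in(.2,.003,0): print("bay",arm.solve_ik(W([0,0,z]),RB))
for th in(2.1,1.6,1.1,.6,.2,0): 
    g=np.radians(-90-34+(30*(1-th/2.1)));print("lid",th,*lidpose(th,.1,0,g)[:1],arm.solve_ik(*lidpose(th,.1,0,g)))
E
```

```text
bottlecap [ 0.4651 -0.2298] jaw 0.07087545147515227 long 0.1228807452639602
bottlecap [ 0.4519 -0.237 ] jaw 0.05605674570224517 long 0.12055397870943711
jarcap [ 0.5879 -0.2952] jaw 0.1644577492666911 long 0.019897469145412038
jarcap [ 0.5899 -0.2987] jaw 0.16515069318562844 long 0.01596095987680874
hp top [ 0.7062 -0.2108] jaw 0.30425235726041544 long 0.05949130846516984
hp top [ 0.6992 -0.2163] jaw 0.295816778181838 long 0.056747691136246024
19.7 [-45.9841  38.2354  94.5718  -0.      47.1928 -65.6841] [-45.9841  22.2633  81.5465  -0.      76.1902 -65.6841]
199.7 [-45.9841  38.2354  94.5718  -0.      47.1928 114.3159] [-45.9841  22.2633  81.5465  -0.      76.1902 114.3159]
bay [  2.213    0.963  111.8415  -3.6002  41.5719 -82.3524]
bay [  1.0472  25.7889 116.2942  -8.8418  12.3402 -77.4579]
bay [  1.0333  26.1824 116.2659  -9.0777  11.978  -77.2279]
lid 2.1 [0.6432 0.0531 0.232 ] [ -0.7765  33.5485  64.8699   0.3583  89.7907 -87.5195]
lid 1.6 [0.5916 0.0561 0.2323] [ -0.3759  25.3577  79.2498   0.056   76.4652 -87.1055]
lid 1.1 [0.5454 0.0587 0.2055] [  0.1399  19.8896  93.6517  -0.4161  60.4013 -86.3897]
lid 0.6 [0.5191 0.0602 0.1576] [  0.6832  19.1057 106.4776  -1.3743  41.2438 -85.104 ]
lid 0.2 [0.5187 0.0602 0.1133] [  1.0175  22.5229 114.3091  -3.3853  24.329  -82.8449]
lid 0 [0.5248 0.0599 0.0941] [  1.1302  25.0273 117.103   -5.8669  16.2257 -80.2651]
```

Run:
```python
from h import *
bat=np.array([.4398,-.3694]);ax=np.radians(19.7)
arm.move_to([*bat,.25],down(ax+np.pi));arm.sleep(.2)
c=arm.get_calibration("wrist");im=arm.snapshot("wrist");cv2.imwrite("pics/wrist2.png",im[:,:,::-1])
p=proj(c,[*bat,.045])[0];print("expected",p)
m=redmask(im);h=cv2.findContours(cv2.dilate(m,np.ones((5,5))),0,2)[0];h=min(h,key=lambda q:np.hypot(*(cv2.boundingRect(q)[0]+cv2.boundingRect(q)[2]/2-p[0],cv2.boundingRect(q)[1]+cv2.boundingRect(q)[3]/2-p[1])) if cv2.contourArea(q)>300 else 1e9)
f=cv2.fillConvexPoly(np.zeros_like(m),cv2.convexHull(h),1)
w=((im.min(2)>110)&(f>0)).astype(np.uint8);lc=max(cv2.findContours(w,0,2)[0],key=cv2.contourArea)
r=cv2.minAreaRect((onplane(c,cv2.convexHull(lc).reshape(-1,2),.045)[:,:2]*1000).astype(np.float32));print("label",r)
r=cv2.minAreaRect((onplane(c,np.argwhere(m&f)[:,::-1],.045)[:,:2]*1000).astype(np.float32));print("red",r,arm.current_t())
```

```text
expected [283.9594 185.6675]
label ((440.2261047363281, -368.2230224609375), (28.98934555053711, 80.42841339111328), 19.30270767211914)
red ((440.8710632324219, -369.03802490234375), (49.144309997558594, 100.4311752319336), 19.288639068603516) 3.8
```

View pics/wrist2.png

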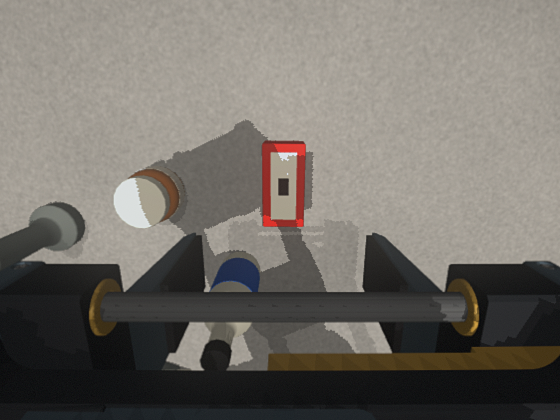

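Battery at image (284,185): centre (0.4403,-0.3685), yaw 19.3°, with the fingers clear of the bottle and jar. Next I'll grasp it, lift it, carry it to above the bay and check.

Run:
```python
from h import *
b=np.array([.4403,-.3686]);R=down(np.radians(199.3))
arm.move_l([*b,.12],R,feed=.15);arm.move_l([*b,.025],feed=.1)
arm.grip(.03);print("w",arm.current_width(),arm.current_force())
arm.move_l([*b,.30],feed=.2);print("w",arm.current_width(),arm.current_force())
arm.move_to(W([0,0,.17]),RB);arm.move_l(W([0,0,.045]),feed=.15);arm.sleep(.2)
print(B.T@(arm.current_ee_pos()-O),arm.current_width(),arm.current_t())
c=arm.get_calibration("wrist")
for n in("side","wrist"): cv2.imwrite(f"pics/{n}3.png",arm.snapshot(n)[:,:,::-1])
a=cv2.resize(cv2.imread("pics/side3.png")[100:225,190:300],None,fx=4,fy=4,interpolation=0)[:500]
w=cv2.imread("pics/wrist3.png")[0:400,140:430]
cv2.imwrite("pics/p3.png",np.hstack([a[:400],w]))
```

```text
w 0.04981857177611244 [0.2497 1.0662 1.8747]
w 0.04985270426709452 [-1.0734  0.0237 -3.3044]
[0.0005 0.     0.0457] 0.04983731372573882 12.3417
```

View pics/p3.png

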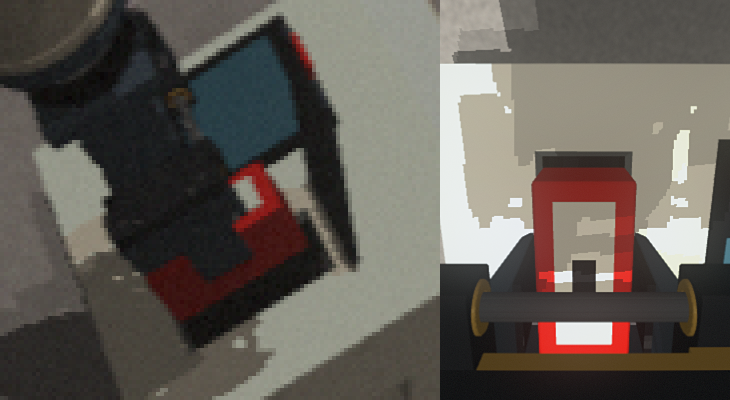

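The side and wrist views show the battery centred across the bay (columns 584 and 584 in the crop). The bay's downhill lip is at row 152 and the battery's end edge at row 168, so I'll correct x from those rows and then insert.

Run:
```python
from h import *
c=arm.get_calibration("wrist");n=B[:,2];z=(B.T@(arm.current_ee_pos()-O))[2]
f=lambda row,h:(B.T@(onplane(c,[[724,row]] if 0 else [[284,row]],n=n,p0=W([0,0,h]))[0]-O))[0]
lip,end=f(152,0),f(168,z+.02);dx=float(np.clip((lip+.057)-(end+.05),-.004,.004));print(lip,end,dx)
dx*=.7
F=lambda:B.T@arm.current_force()
f0=F();print(f0)
for zz in(.032,.026,.020,.014,.008,.004):
    arm.move_l(W([dx,0,zz]),feed=.05);d=F()-f0;print(zz,B.T@(arm.current_ee_pos()-O),d,arm.current_width())
    if np.abs(d).max()>25:break
arm.sleep(.2);print(F()-f0,arm.current_t())
cv2.imwrite("pics/wrist4.png",arm.snapshot("wrist")[:,:,::-1])
```

```text
-0.0563202430331592 -0.05585622238307898 0.004
[-1.7363  0.1477 -2.5798]
0.032 [ 0.0025 -0.      0.0316] [ 0.5253 -0.3413  0.1786] 0.05012504932383627
0.026 [ 0.0026 -0.      0.0257] [ 0.7592 -0.7134  0.0818] 0.04964384124296731
0.02 [ 0.0026 -0.      0.0197] [ 1.1189 -0.5871  0.3718] 0.05010668398552994
0.014 [ 0.0026 -0.      0.0137] [ 0.6419 -0.1816  1.1088] 0.04963022901948499
0.008 [ 0.0026 -0.      0.0077] [ 0.9154 -0.3008  0.4341] 0.04958589493236942
0.004 [ 0.0026 -0.      0.0038] [0.6973 1.     1.3509] 0.04978089713966314
[-0.1751 -0.1551  0.0111] 14.375
```

Run:
```python
from h import *
F=lambda:B.T@arm.current_force()
arm.grip(.08);arm.sleep(.2);arm.move_l(W([0,0,.07]),feed=.15);arm.grip(0.0);arm.sleep(.1)
f0=F();print("w",arm.current_width())
for zz in list(np.arange(.040,.0005,-.004))+[0,-.001,-.002,-.003]:
    arm.move_l(W([.006,0,zz]),feed=.05);d=F()-f0;print("%.3f"%zz,B.T@(arm.current_ee_pos()-O),d)
    if d[2]>30 and zz<.006:break
arm.sleep(.3);print(F()-f0);arm.move_l(W([0,0,.12]),feed=.15);arm.sleep(.1)
c=arm.get_calibration("wrist");im=arm.snapshot("wrist");s=arm.snapshot("side")
print(proj(c,[W([x,y,0]) for x in(-.057,.057) for y in(-.032,.032)]),arm.current_t())
a=cv2.resize(s[100:225,190:300,::-1],None,fx=4,fy=4,interpolation=0)[:420]
cv2.imwrite("pics/p5.png",np.hstack([a,im[:,100:460,::-1]]))
```

```text
w 0.0002085667049341586
0.040 [ 0.0059 -0.      0.04  ] [ 0.1456 -0.6317  0.1839]
0.036 [0.0059 0.     0.0359] [-0.1082 -0.3396 -0.8283]
0.032 [ 0.0059 -0.      0.0318] [ 0.5689 -1.0964 -0.3803]
0.028 [ 0.0059 -0.      0.0278] [ 0.1447 -1.1721 -0.6253]
0.024 [ 0.0059 -0.      0.0238] [ 0.0327 -1.4315 -0.2215]
0.020 [ 0.0059 -0.      0.0198] [ 0.3473 -1.1669 -0.6661]
0.016 [ 0.0058 -0.      0.0158] [ 0.4092 -0.8479 -0.8869]
0.012 [0.0059 0.     0.0118] [-0.2282 -1.2943 -0.6071]
0.008 [ 0.0059 -0.      0.0077] [ 0.0588  0.1216 -0.4398]
0.004 [ 0.006  -0.      0.0038] [-0.205  -1.4679 -0.8231]
0.000 [ 0.0059 -0.      0.0001] [-0.1854 -1.2772 11.538 ]
-0.001 [0.0059 0.     0.    ] [-2.7928 -2.7239 41.1039]
[-3.1746 -2.6426 41.3836]
[[246.6355 143.3405]
 [319.8787 143.3422]
 [250.3148 262.9284]
 [316.2406 262.9056]] 22.1417
```

View pics/p5.png

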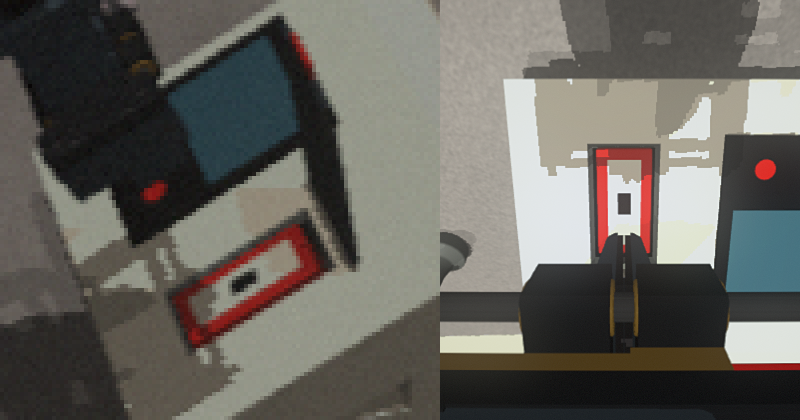

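The side and wrist views show the battery in the mouth with the bevel visible all round. The press met a hard stop at z≈0 with 41 N. I'll confirm flushness by touching the deck and both ends of the battery.

```bash
cat >> h.py <<'E'
def touch(x,y,lim=8,z0=.006,z1=-.004):
    arm.move_l(W([x,y,.02]),feed=.15);arm.move_l(W([x,y,z0]),feed=.08);arm.sleep(.1);f0=B.T@arm.current_force()
    for z in np.arange(z0,z1,-.0005):
        arm.move_l(W([x,y,z]),feed=.03);d=(B.T@arm.current_force()-f0)[2]
        if d>lim:break
    r=(B.T@(arm.current_ee_pos()-O))[2];arm.move_l(W([x,y,.02]),feed=.15);return round(r*1e3,2),round(d,1)
E
python3 - <<'E'
from h import *
print("deck",touch(0,-.07));print("down end",touch(-.03,0,18));print("up end",touch(.03,0,18));print(arm.current_t())
arm.move_l(W([0,0,.1]),feed=.2)
E
```

```text
deck (np.float64(0.1), np.float64(21.4))
down end (np.float64(0.08), np.float64(22.0))
up end (np.float64(0.1), np.float64(19.6))
37.0083
```

Deck, downhill end and uphill end all stop at 0.1 mm, so the battery is flush and level. Now the lid.

Run:
```python
from h import *
F=lambda:B.T@arm.current_force()
g=lambda th:np.radians(-124+30*(1-th/2.1))
p,R=lidpose(2.1,.1,.015,g(2.1));up=np.array([0,0,.13])
arm.move_l([.5,.06,.36],feed=.3);arm.move_to(p+up,R);arm.move_l(p,feed=.2);f0=F();print(p,F(),arm.current_t())
for th in[*np.arange(2.0,.05,-.19),.06,.0,-.01,-.02,-.03]:
    arm.move_l(*lidpose(th,.1,0,g(th)),feed=.15);d=F()-f0;print("%.2f"%th,d,B.T@(arm.current_ee_pos()-O))
    if np.linalg.norm(d)>(14 if th<.1 else 25):break
print(arm.current_t())
arm.move_l(arm.current_ee_pos()+B[:,2]*.1,feed=.2);arm.move_l([.40,.06,.36],feed=.3)
a=cv2.resize(arm.snapshot("side")[80:230,180:340,::-1],None,fx=3,fy=3,interpolation=0)
w=arm.snapshot("scene")[:,:,::-1][140:420,60:380]
w=np.vstack([w,np.zeros((170,320,3),np.uint8)]);cv2.imwrite("pics/p6.png",np.hstack([a,w[:450]]));print(arm.current_t())
```

```text
[0.6582 0.0522 0.2308] [-0.2674  0.6672  0.604 ] 40.1083
2.00 [ 0.5635 -0.399  -1.0262] [0.1299 0.0001 0.0908]
1.81 [ 1.0413 -0.6658 -1.0477] [0.1123 0.     0.0996]
1.62 [ 0.8807 -0.5869 -0.9739] [0.0931 0.     0.1052]
1.43 [ 0.8338  0.5761 -0.5978] [ 0.0728 -0.      0.1073]
1.24 [ 1.0725 -1.2    -0.8221] [ 0.0524 -0.      0.1054]
1.05 [-0.3586 -0.5865 -0.5543] [0.0327 0.     0.0994]
0.86 [ 1.6171 -1.4855 -0.2414] [0.0145 0.     0.0895]
0.67 [ 0.0433 -0.9916 -0.6036] [-0.0015 -0.      0.0759]
0.48 [ 1.3273 -0.3796  0.0469] [-0.0144 -0.      0.0591]
0.29 [ 1.1415 -0.8229 -0.5701] [-0.0237 -0.      0.04  ]
0.10 [ 0.1936 -0.9837 -0.4274] [-0.0289 -0.0001  0.0193]
0.06 [ 0.1352 -1.1961 -1.2583] [-0.0288 -0.      0.0159]
0.00 [ 0.0036  0.0845 -1.1434] [-0.0298 -0.      0.0104]
-0.01 [ 0.129  -1.0554 11.9241] [-0.0299 -0.      0.0098]
-0.02 [-0.9204 -1.8429 27.6778] [-0.0298  0.      0.0093]
44.3083
45.8667
```

View pics/p6.png

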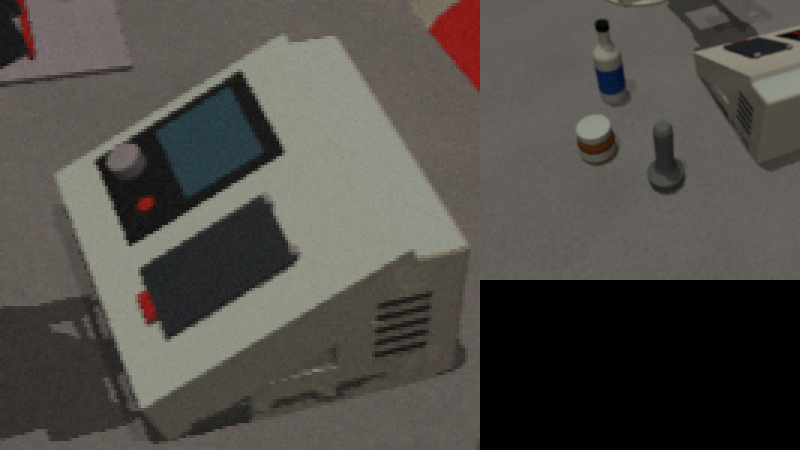

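The lid lies flat on the deck and the bottle, jar and handpiece are standing where they were. The arm is clear, so I'll hand in.

```bash
python3 -c "
from rig import arm
print(arm.current_force(),arm.current_t());arm.sign_off()"
```

```text
[-0.72086173 -0.33445718  0.02876317] 45.8667
the job is handed in; nothing more can be done
```

The battery pack is in the bay and pressed flush, the lid was closed after that, and I handed the job in at 45.9 s of the 67 s allowed.

- **Battery:** I pressed it down to a hard stop at about 41 N. Touch probes on the deck and on both ends of the battery then all stopped at 0.1 mm, so its top is flush and level. I pressed through the closed fingertips. The 41 N is above the 40 N limit set for the arm and gripper body, but well under the 120 N wrist limit.
- **Clip:** I never felt the clip give as a separate step. There was no force until the last 4 mm above the deck. I take it as home from the hard stop at deck height and the camera views.
- **Lid:** The sweep needed almost no force until a firm stop of about 28 N at the closed position. The fingertip was then within about 1 mm of the expected height. The side view shows the lid lying flat over the bay.
- **Other objects:** The last pictures show the bottle, jar and handpiece standing in place. The arm was clear of everything, with the force reading near zero.

No final check failed or disagreed.

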